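# Fit the dicing kit to the vegetable preparation machine

## Robot

A 6-joint arm with a two-finger parallel gripper is mounted at the origin on the work surface. World frame = base frame: x ahead of the robot, y to its left, z up, the work surface at z = 0. Lengths are in m, angles in rad, forces in N, time in s.
With the tool pointing down it reaches from about 0.35 to 0.975 m from the base axis. Payload 7.1 kg.
Tool frame: the origin (TCP) lies midway between the tips of the shut fingers; the grasp point (between the pads) lies manip.grip_point_offset behind it (manip.grip_point_offset is the distance from the TCP to the grasp point, in m); z points along the fingers, y is the direction in which the jaws open and shut (so a half turn about z gives the same grasp; the last joint's range is limited). The gripper opens to 88 mm and grips with 3 to 60 N. Pads are 20 mm wide; open, the fingers measure 115 mm over their backs; the gripper's body (75 mm by 178 mm) begins 61 mm behind the grasp point.
Start: joints at [-1.289, 0.423, 1.63, -0, 1.089, -0.019], TCP at [0.185, -0.597, 0.223] pointing down, gripper open.
Joint ranges: [-3, 3], [-0.9, 2.11], [0.09, 2.58], [-1.31, 4.45], [0.11, 2.69], [-2.54, 2.54]. Speed limits (rad/s): [2.39, 2.39, 3.01, 3.14, 3.14, 3.14].

## Interface

Orientations are given as [roll, pitch, yaw] about the fixed x, y, z axes, in that order (R = Rz(yaw) Ry(pitch) Rx(roll)).
In Python, from workcell import monitor, optics, order, manip gives the robot as it stands.
- The arm moves only by the tool drive_tool, never from a script. Its argument "increments" is a list of rows, each a list of 3 entries, a list of its own where there are three numbers: the closure, from 0 (fully open) to 1 (shut), then the shift along the tool's x, y, z in cm, then the turn, a rotation vector about the tool's x, y, z in rad. In form: [[gripper, [x, y, z], [ax, ay, az]], ...]. A call has 1 to 12 rows; each row shifts and turns the commanded pose from where the row before left it, along the tool's axes as they then stand; what a row does not reach is not made up. A row lasts 1/8 s, in which the tool goes at most 62.5 mm and 10.7 degrees, less where a joint would pass 70% of its speed; a pose out of reach is approached as far as the arm can. A call is refused whole if a number of a shift passes 6.25 or a number of a turn 0.188, either way. A call with a gripper value outside its range is refused whole. The fingers move at their own pace and stop on an object; "newtons" is the grip in N (left out, the last holds). Time passes only in rows, so rows that do not move let the fingers close. It gives the time, the measured TCP pose, the force and the opening at its end, in the units of the state.
- monitor.read_state(): the state, without advancing time (a new reading comes with each control period).
- optics.get_image(name): name is "side" or "top" or "wrist"; returns a dict with "img" (384x512x3 uint8, red, green, blue), "depth" (384x512 float32, m along the optical axis (not along the pixel's ray), 0 where there is no reading), "K" (3x3 intrinsics, pixels), "distortion" ([k1, k2, p1, p2, k3] as OpenCV has them; the pictures are not rectified), "xyz" and "attitude" of the camera in the world; the wrist camera has in their place "tool_from_camera" (4x4, takes a point from camera to tool coordinates, whose origin is the TCP and whose axes are the flange's). Camera axes: x right, y up, looking along -z (the intrinsics and any distortion apply to the point x, -y, -z); pixel columns grow to the right and rows downward; lengths in m; the calibration is good to about 2 mm. A picture is of the moment at which its call begins: read the wrist's pose just before it.
- order.sign_off(): hands the job in, once; it reports no verdict.
Trained networks look in the newest picture that a camera, given by its name, has taken for a name from the list of things; names that differ only in an ending like _2 or _b are one class to them, and where a whole thing is asked for, a point or a joint stands for the part that bears it (a point fixed in the world has none). Each returns a list of dicts, best first, with "score" (0 to 1); they miss things now and then, are a little off and sometimes report something else, mostly with a low value. They report only what shows in the picture. A call takes as long as a camera call.
- optics.masks_of(camera, query): "region" (384x512 bool, what is visible of it) and "position" ([row, column] in pixels, amid what is visible of it).
The state is a dict: "clock": time; "q": joint angles; "joint_velocities": joint speeds; "joint_efforts": joint torques, N m; "tool_pos": TCP position; "tcp_rot": TCP orientation; "force": force on the tool from outside, world axes, zero at the start; "wrist_torque": the same for the moment, N m; "width": finger opening in m.
Only numpy, scipy, OpenCV 4.12 (cv2) and the standard library are available. Lean on these libraries where they do the work, as an engineer would, in place of code of your own. Each camera call takes 0.05 s, during which the arm holds its last target.

## Task

Set the machine up for dicing: first seat the dicing grid flat and square in its pocket beside the drive spindle and let go of it. Then lower the slicing disc (the one with a single long blade, not the grating disc) over the spindle, turning it until the splines mesh, slide it fully home against the sprung shaft seal, and finish while still holding the disc's hub and pressing it down, since the feed head is not on yet to keep it there. Leave the grid seated, and leave everything else on the table where it is.

Things in the scene. Friction and masses are not known exactly. Their poses are not given: they have to be found in the camera images.
- machine: Vegetable machine, head off, fixed: grey base 270 x 240 mm, on it a round aluminium housing 228 mm across with a deck 165 mm above the table and a rim up to 185 mm (216 mm across inside). Origin on the table under the spindle axis. -x points to the grid pocket, +x to the head's hinge lugs (210 mm high, 137-160 mm from the axis), +y to the outlet chute. Turned by up to 0.35 rad.
- pocket (a point): Centre of the grid pocket's floor, on the deck, 165 mm above the table, 60 mm from the spindle axis; axes as the machine's. The pocket is 73 mm (x) by 57 mm (y) inside, with a lip 9 mm high whose upper 4 mm flare out at 45 degrees.
- grid: Dicing grid, 150 g: aluminium frame 70 mm (x) by 54 mm (y), 26 mm high, walls 5 mm, filled with crossing blades; same either way round. Origin: centre of its underside, z up. Starts flat on the table. Seated, it stands 17 mm above the pocket's lip and can still be held there across its 54 mm.
- disc: Slicing disc, 0.32-0.46 kg: steel plate 190 mm across, 4 mm thick (rim 6 mm), one long blade along its +x axis from 26 to 90 mm out, up to 9 mm above the underside. Origin: centre of the underside, z up. Starts flat on the table, blade and hub up. Its closed hub in the middle is 48 mm high from the underside, 40 mm between flats facing +y and -y, 44 mm along x.
- bore (a point): Mouth of the disc's splined bore, same place and axes as the disc's origin. The bore opens downwards, is 42 mm deep and has six inner teeth to 24.8 mm diameter. A spindle spline goes into the gap along the disc's +x axis or any gap a multiple of 60 degrees from it.
- spindle: Upright steel drive spindle. Origin on its axis, 194 mm above the table, where the disc's underside is when fully home. Six splines 30.4 mm across, 4.2 mm wide, one along its +x axis, ending 26 mm above the origin (an unmeshed disc rests there); play when meshed about 0.17 rad each way. Its angle differs each time and the geared motor holds it (0.8 N m).
- pilot (a point): Top of the spindle, 38 mm above its origin: a smooth round pilot, 22.8 mm across and 12 mm long, above the splines; its top 6 mm taper to 14 mm. It centres the disc's bore before the splines meet.
- seal (a joint): Travel of the black rubber shaft seal, 39 mm across, round the spindle's foot: 0 free (its top 5 mm above the spindle's origin), 0.005 m pressed right down by a disc that is fully home. Sprung: 6 N to start moving, 12 N at the bottom, so it lifts a disc that is let go.
- grater: Grating disc (bystander): same plate and hub as the slicing disc, but covered with small bosses and without the long blade; flat on the table. Origin: centre of its underside.
- pan: Open steel pan (bystander) 265 x 162 x 100 mm, fixed, under the outlet chute on the machine's +y side. Origin: centre of its underside.
- shaker: Steel salt shaker (bystander), 42 mm across, 71 mm high. Origin: centre of its underside.
- brush: Cleaning brush (bystander), 170 mm long, 35 mm high, lying bristles up. Origin on the table, near its middle.
- scraper: Spatula (bystander), 240 mm long, lying on the right of the table. Origin under its middle.

How it is judged:
By the outcome, as a careful person would: the job done as asked, in the order asked, and still so for the second after the job is handed in, while the arm keeps its last pose, push and grip.
It also fails if it takes over 67 s, if anything falls off the work surface, if the arm or the gripper's body presses on something with over 40 N, if the wrist force passes 120 N, or if a joint passes its speed limit or range.

## Working session

There is one attempt and no reset: what is moved stays moved. The work goes in short steps, Python scripts to look and compute and a tool call to move; the robot and the scene stay as the last step left them, time stands still between calls to the robot, and variables do not carry over. Pictures are saved under pics/ and viewed, and the job is handed in when it is done.

Besides the shell and the picture viewer there is one more tool, called after "Call:" by a JSON object that holds its "method" and its "body", one argument or row to a line. drive_tool: Moves the arm, as the interface text tells. Its arguments: {"type":"object","properties":{"increments":{"type":"array"},"newtons":{"type":"number"}},"required":["increments"]}

```bash
ls; mkdir -p pics
cat > h.py <<'E'
import numpy as np, cv2
from scipy.spatial.transform import Rotation as R
from workcell import monitor, optics, order, manip
def rot(rpy): return R.from_euler('xyz',rpy).as_matrix()
def grab(name):
    s=monitor.read_state(); d=optics.get_image(name)
    if name=='wrist':
        T=np.eye(4);T[:3,:3]=rot(s['tcp_rot']);T[:3,3]=s['tool_pos'];T=T@np.array(d['tool_from_camera'])
    else:
        T=np.eye(4)
        a=np.array(d['attitude']); T[:3,:3]=rot(a) if a.size==3 else a.reshape(3,3); T[:3,3]=d['xyz']
    d['T']=T; return d
def cloud(d):
    h,w=d['depth'].shape
    uv=np.stack(np.meshgrid(np.arange(w),np.arange(h)),-1).reshape(-1,1,2).astype(np.float64)
    n=cv2.undistortPoints(uv,np.array(d['K']),np.array(d['distortion']))[:,0].reshape(h,w,2)
    z=d['depth'].astype(float)
    p=np.stack([n[...,0]*z,-n[...,1]*z,-z],-1)
    P=p@d['T'][:3,:3].T+d['T'][:3,3]
    P[z<=0]=np.nan
    return P
def save(d,f): cv2.imwrite('pics/'+f,d['img'][...,::-1])
E
python3 - <<'E'
from h import *
s=monitor.read_state(); print(s); print(manip.grip_point_offset)
import pickle
for n in ['top','side','wrist']:
    d=grab(n); save(d,n+'0.png'); print(n,d['T'].round(3).tolist(),d['K'],d['distortion'])
    d['P']=cloud(d)
    d['m']={}
    for q in ['machine','grid','disc','grater','spindle','seal','shaker','brush','pocket']:
        try:
            r=optics.masks_of(n,q); 
            print(n,q,[(round(x['score'],2),np.round(x['position']).tolist(), int(x['region'].sum()), np.nanmedian(d['P'][x['region']],0).round(3).tolist()) for x in r[:3]])
            d['m'][q]=r
        except Exception as e: print(q,e)
    pickle.dump(d,open(n+'0.pkl','wb'))
E
```

```text
pics
{'clock': 0.0, 'q': array([-1.28899506e+00,  4.23847284e-01,  1.63070432e+00,  6.47352208e-06,
        1.08857787e+00, -1.90067081e-02]), 'joint_velocities': array([-0.00027108,  0.00065089,  0.00068796, -0.00014693,  0.0014158 ,
       -0.00064594]), 'joint_efforts': array([-9.14114139e-05, -5.44631588e+01, -2.73662406e+01,  6.44624582e-02,
        2.27647321e-02, -1.56704932e-04]), 'tool_pos': array([ 0.18504846, -0.59638909,  0.22189204]), 'tcp_rot': array([-3.14005621e+00, -3.49379619e-05,  3.00804944e-01]), 'force': array([ 0.68304757,  0.11269826, -0.25541628]), 'wrist_torque': array([-0.05502331,  0.04232349,  0.00209343]), 'width': 0.08776731579571417}
0.0187
top [[0.017, 0.992, -0.126, 0.316], [-1.0, 0.017, -0.004, -0.083], [-0.002, 0.126, 0.992, 1.619], [0.0, 0.0, 0.0, 1.0]] [[417.42790091   0.         261.01934274]
 [  0.         417.42790091 197.89602144]
 [  0.           0.           1.        ]] [-0.11992561  0.          0.          0.          0.        ]
top machine [(0.56, [184.0, 188.0], 5590, [0.551, 0.191, 0.164])]
top grid [(0.69, [211.0, 345.0], 203, [0.471
[... 1011 characters left out ...]
, [0.577, 0.512, 0.068])]
side spindle []
side seal []
side shaker [(0.74, [266.0, 217.0], 237, [0.351, -0.297, 0.053])]
side brush [(0.85, [304.0, 331.0], 442, [0.66, -0.462, 0.015])]
side pocket [(0.73, [148.0, 254.0], 5007, [0.549, 0.121, 0.154])]
wrist [[0.296, 0.922, 0.249, 0.253], [-0.955, 0.285, 0.079, -0.575], [0.001, -0.261, 0.965, 0.383], [0.0, 0.0, 0.0, 1.0]] [[299.50167047   0.         260.1672498 ]
 [  0.         299.50167047 186.1582303 ]
 [  0.           0.           1.        ]] [-0.05382606  0.          0.          0.          0.        ]
wrist machine []
wrist grid []
wrist disc []
wrist grater []
wrist spindle []
wrist seal []
wrist shaker []
wrist brush []
wrist pocket []
```

View pics/top0.png

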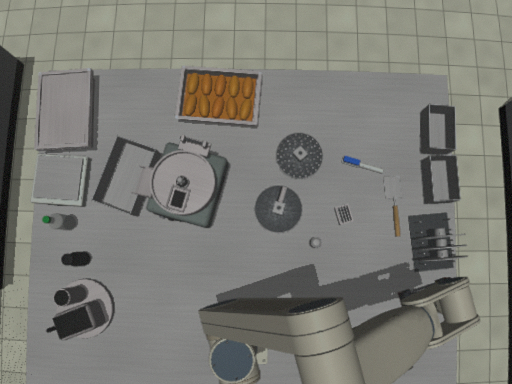

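View pics/side0.png

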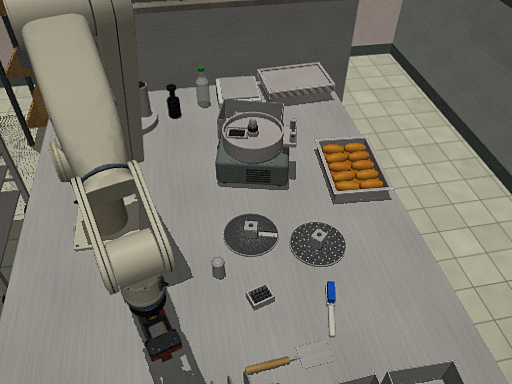

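View pics/wrist0.png

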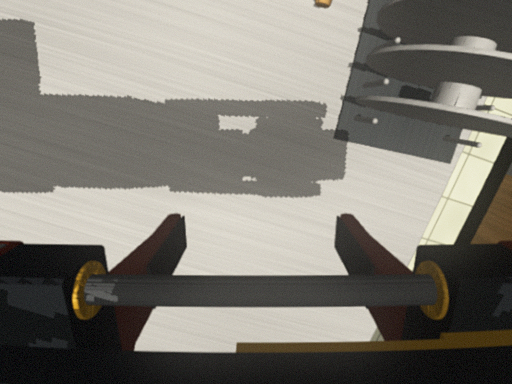

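The views show the machine at left in the top image (spindle at about row 181, col 182, pocket below it), the disc at (209,279), the grid at (213,344), the grater at (155,300) and the shaker at (242,315). Next I measure them.

Run:
```python
from h import *
import pickle
from scipy.optimize import least_squares
def circ(p):
    A=np.c_[2*p,np.ones(len(p))]; s=np.linalg.lstsq(A,(p**2).sum(1),rcond=None)[0]
    return s[:2],np.sqrt(s[2]+s[:2]@s[:2])
for n in ['top','side']:
    d=pickle.load(open(n+'0.pkl','rb')); P=d['P']; V=P[np.isfinite(P).all(-1)]
    print(n,'table z',np.median(V[(abs(V[:,2])<.02)&(V[:,0]>.3)&(V[:,0]<.8)&(abs(V[:,1])<.5),2]))
    # grid
    for c,zr in [('grid',(.017,.034))]:
        m=V[(np.hypot(V[:,0]-.47,V[:,1]+.4)<.055)&(V[:,2]>zr[0])&(V[:,2]<zr[1])]
        print(c,len(m),cv2.minAreaRect((m[:,:2]*1000).astype(np.float32)), np.median(m[:,2]))
    m=V[(np.hypot(V[:,0]-.48,V[:,1]+.145)<.12)]
    pl=m[(m[:,2]>.003)&(m[:,2]<.02)]; print('disc minEnc',cv2.minEnclosingCircle((pl[:,:2]*1000).astype(np.float32)))
    hb=m[(m[:,2]>.04)&(m[:,2]<.06)]; print('hub',len(hb),cv2.minAreaRect((hb[:,:2]*1000).astype(np.float32)),np.median(hb[:,2]))
    m=V[(np.hypot(V[:,0]-.55,V[:,1]-.19)<.2)]
    r=m[(m[:,2]>.176)&(m[:,2]<.19)]
    print('rim',len(r),r[:,:2].min(0),r[:,:2].max(0),cv2.minEnclosingCircle((r[:,:2]*1000).astype(np.float32)))
    t=m[m[:,2]>.215]; print('pilot',len(t),t.mean(0) if len(t) else 0,t[:,2].max() if len(t) else 0)
    for q in ['shaker']:
        pass
# zoomed crops
d=pickle.load(open('top0.pkl','rb'))
c1=cv2.resize(d['img'][130:240,130:240],None,fx=5,fy=5,interpolation=cv2.INTER_CUBIC)
cv2.imwrite('pics/topm.png',c1[...,::-1])
```

```text
top table z 0.001581681255206191
grid 149 ((462.91046142578125, -396.6819763183594), (70.34333801269531, 56.73780822753906), 16.790273666381836) 0.025984318109978144
disc minEnc ((480.1022033691406, -145.0450439453125), 119.9283676147461)
hub 123 ((481.68243408203125, -145.33245849609375), (39.49919128417969, 43.92348861694336), 72.52522277832031) 0.04953887845207028
rim 465 [0.43999913 0.08634443] [0.71023301 0.31323529] ((574.2770385742188, 191.12326049804688), 137.71670532226562)
pilot 42 [0.55052285 0.19758405 0.22728252] 0.2361786501339569
side table z 0.001011397133662939
grid 331 ((462.55426025390625, -397.713134765625), (73.9947280883789, 57.52979278564453), 18.70345687866211) 0.024314626482371926
disc minEnc ((480.05987548828125, -145.44625854492188), 119.57638549804688)
hub 136 ((481.5119323730469, -144.46798706054688), (42.53420639038086, 43.88013458251953), 75.66423797607422) 0.04799218896737678
rim 499 [0.43877884 0.08277957] [0.71519097 0.31786458] ((574.3250122070312, 189.91754150390625), 140.93826293945312)
pilot 41 [0.55183088 0.19568288 0.22549669] 0.23429367643720322
```

View pics/topm.png

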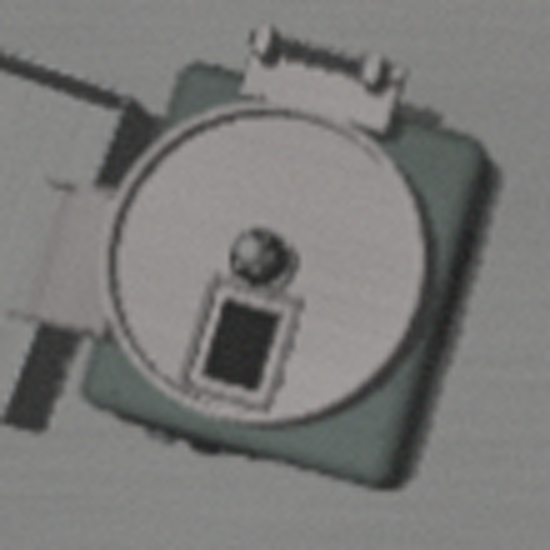

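Call:
{"method": "drive_tool", "body": {
  "increments": [
    [0, [5.4, -1.8, 0], [0, 0, 0]],
    [0, [5.4, -1.8, 0], [0, 0, 0]],
    [0, [5.4, -1.8, 0], [0, 0, 0]],
    [0, [5.4, -1.8, 0], [0, 0, 0]],
    [0, [5.4, -1.8, 0], [0, 0, 0]],
    [0, [5.4, -1.9, 0], [0, 0, 0]],
    [0, [0, 0, 0], [0, 0, 0]],
    [0, [0, 0, 0], [0, 0, 0]]
  ]
}}

```text
clock: 2.5
tool_pos: [0.462, -0.3969, 0.2226]
tcp_rot: [-3.142, 0.001, 0.302]
force: [-0.4, -0.2, -0.7]
width: 0.088
```

```bash
cat > g.py <<'E'
from h import *
s=monitor.read_state(); print(s['clock'],s['tool_pos'],s['tcp_rot'],s['force'],s['width'])
d=grab('wrist'); save(d,'w1.png'); P=cloud(d); V=P[np.isfinite(P).all(-1)]
r=optics.masks_of('wrist','grid'); print([(x['score'],x['position']) for x in r])
m=V[(np.hypot(V[:,0]-.463,V[:,1]+.397)<.055)&(V[:,2]>.02)&(V[:,2]<.032)]
print(len(m),cv2.minAreaRect((m[:,:2]*1000).astype(np.float32)),np.median(m[:,2]))
E
python3 g.py
```

```text
2.5 [ 0.46201876 -0.39689201  0.22256893] [-3.14150569e+00  5.31891336e-04  3.01535984e-01] [-0.44482825 -0.23141324 -0.71492789] 0.08799748037465724
[(0.83, [168.3, 260.0])]
1251 ((461.87139892578125, -395.80438232421875), (70.52084350585938, 54.097599029541016), 16.716032028198242) 0.0240089895935115
```

View pics/w1.png

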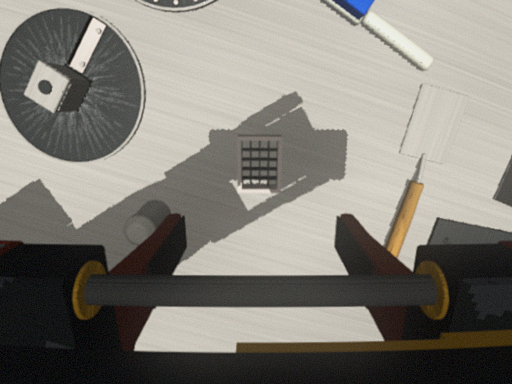

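Call:
{"method": "drive_tool", "body": {
  "increments": [
    [0, [0, -0.1, 5.3], [0, 0, 0.01]],
    [0, [0, 0, 5.3], [0, 0, 0]],
    [0, [0, 0, 5.3], [0, 0, 0]],
    [0, [0, 0, 4.6], [0, 0, 0]],
    [0, [0, 0, 0.5], [0, 0, 0]],
    [0, [0, 0, 0], [0, 0, 0]],
    [1, [0, 0, 0], [0, 0, 0]],
    [1, [0, 0, 0], [0, 0, 0]],
    [1, [0, 0, 0], [0, 0, 0]],
    [1, [0, 0, 0], [0, 0, 0]]
  ],
  "newtons": 30
}}

```text
clock: 3.85
tool_pos: [0.4623, -0.3959, 0.0133]
tcp_rot: [3.141, -0.0, 0.291]
force: [-1.7, 0.9, 4.4]
width: 0.0534
```

Call:
{"method": "drive_tool", "body": {
  "increments": [
    [1, [0, 0, -5.4], [0, 0, 0]],
    [1, [0, 0, -5.4], [0, 0, 0.135]],
    [1, [0, 0, -5.4], [0, 0, 0.135]],
    [1, [0, 0, -5.4], [0, 0, 0.135]],
    [1, [0, 0, -5.4], [0, 0, 0.135]],
    [1, [0, 0, 0], [0, 0, 0]]
  ]
}}

```text
clock: 4.6
tool_pos: [0.4639, -0.3974, 0.2876]
tcp_rot: [3.138, -0.008, -0.25]
force: [0.4, 0.5, -3.3]
width: 0.0537
```

Call:
{"method": "drive_tool", "body": {
  "increments": [
    [1, [-1.2, -5.9, 0], [0, 0, 0]],
    [1, [-1.2, -5.9, 0], [0, 0, 0]],
    [1, [-1.2, -5.9, 0], [0, 0, 0]],
    [1, [-1.2, -5.9, 0], [0, 0, 0]],
    [1, [-1.2, -5.9, 0], [0, 0, 0]],
    [1, [-1.2, -5.9, 0], [0, 0, 0]],
    [1, [-1.2, -5.9, 0], [0, 0, 0]],
    [1, [-1.2, -5.9, 0], [0, 0, 0]],
    [1, [-1.2, -5.9, 0], [0, 0, 0]],
    [1, [-1.3, -6.0, 0], [0, 0, 0]],
    [1, [0, 0, 0], [0, 0, 0]]
  ]
}}

```text
clock: 5.98
tool_pos: [0.4894, 0.2101, 0.2809]
tcp_rot: [3.141, 0.002, -0.243]
force: [0.4, 0.3, -1.3]
width: 0.0539
```

```bash
cat > m.py <<'E'
from h import *
import pickle,sys
s=monitor.read_state(); print(s['clock'],s['tool_pos'],s['tcp_rot'],s['force'],s['width'])
d=grab('wrist'); save(d,sys.argv[1]+'.png'); d['P']=cloud(d); d['s']=s; pickle.dump(d,open(sys.argv[1]+'.pkl','wb'))
E
python3 m.py w2
```

```text
5.975 [0.48944123 0.21013416 0.2809423 ] [ 3.14080387e+00  2.19885031e-03 -2.42960537e-01] [ 0.36234233  0.28854922 -1.28517014] 0.05394331670401522
```

View pics/w2.png

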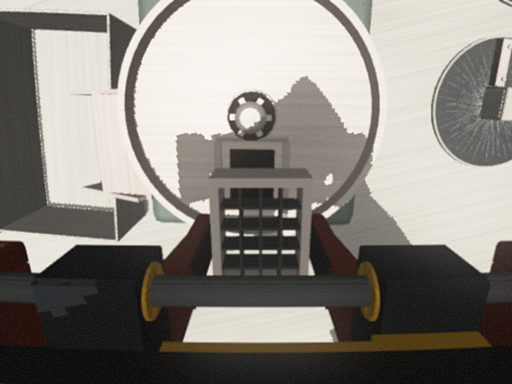

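Run:
```python
from h import *
import pickle
d=pickle.load(open('w2.pkl','rb'));P=d['P'];s=d['s']
a=cv2.resize(d['img'][80:180,190:330],None,fx=5.5,fy=5.5,interpolation=cv2.INTER_CUBIC);cv2.imwrite('pics/w2c.png',a[...,::-1])
V=P[np.isfinite(P).all(-1)]
rim=V[(abs(V[:,2]-.1855)<.003)&(np.hypot(V[:,0]-.55,V[:,1]-.196)<.13)&(np.hypot(V[:,0]-.55,V[:,1]-.196)>.095)]
def circ(p):
    A=np.c_[2*p,np.ones(len(p))]; t=np.linalg.lstsq(A,(p**2).sum(1),rcond=None)[0]
    return t[:2],np.sqrt(t[2]+t[:2]@t[:2])
print('rim',len(rim),circ(rim[:,:2]),np.median(rim[:,2]))
deck=V[(np.hypot(V[:,0]-.55,V[:,1]-.196)<.09)&(abs(V[:,2]-.165)<.006)];print('deck z',np.median(deck[:,2]),len(deck))
t=V[(np.hypot(V[:,0]-.55,V[:,1]-.196)<.03)&(V[:,2]>.225)&(V[:,2]<.24)];print('pilot top',len(t),t.mean(0),t[:,2].max())
t=V[(np.hypot(V[:,0]-.55,V[:,1]-.196)<.03)&(V[:,2]>.2165)&(V[:,2]<.2225)];print('spline top',len(t),t.mean(0))
# height along crops
for r in range(100,172,6): print(r,[ '%4d'%round(x*1000) if x==x else ' nan' for x in P[r,200:312:5,2]])
# held grid top
Tt=np.eye(4);Tt[:3,:3]=rot(s['tcp_rot']);Tt[:3,3]=s['tool_pos']
L=(V-Tt[:3,3])@Tt[:3,:3]
g=L[(abs(L[:,0])<.06)&(abs(L[:,1])<.027)&(L[:,2]<0.003)&(L[:,2]>-.03)]
print('grid in tool',len(g),g.min(0),g.max(0),np.median(g,0),cv2.minAreaRect((g[:,:2]*1000).astype(np.float32)))
```

```text
rim 3716 (array([0.55184376, 0.20204484]), np.float64(0.11083062976102245)) 0.18356242513272766
deck z 0.16359220816537906 25898
pilot top 752 [0.55196228 0.20168512 0.22889662] 0.23222568374341881
spline top 190 [0.55240999 0.20120419 0.21853003]
100 [' 164', ' 163', ' 163', ' 164', ' 163', ' 163', ' 163', ' 199', ' 219', ' 212', ' 199', ' 198', ' 219', ' 197', ' 196', ' 164', ' 163', ' 163', ' 163', ' 163', ' 162', ' 165', ' 163']
106 [' 163', ' 163', ' 164', ' 164', ' 162', ' 164', ' 198', ' 197', ' 226', ' 227', ' 231', ' 228', ' 225', ' 197', ' 198', ' 181', ' 164', ' 163', ' 163', ' 163', ' 165', ' 163', ' 162']
112 [' 163', ' 165', ' 163', ' 163', ' 163', ' 163', ' 198', ' 199', ' 230', ' 230', ' 231', ' 231', ' 229', ' 219', ' 198', ' 197', ' 163', ' 164', ' 163', ' 164', ' 164', ' 164', ' 164']
118 [' 164', ' 163', ' 163', ' 163', ' 165', ' 164', ' 218', ' 226', ' 231', ' 231', ' 231', ' 230', ' 230', ' 226', ' 218', ' 198', ' 164', ' 164', ' 164', ' 164', ' 164', ' 164', ' 163']
124 [' 164', ' 164', ' 164', ' 164', ' 163', ' 163', ' 197', ' 198', ' 230', ' 229', ' 231', ' 2
[... 952 characters left out ...]
164', ' 164', ' 164', ' 163', ' 164', ' 170', ' 163', ' 164', ' 164', ' 164', ' 163']
160 [' 164', ' 163', ' 165', ' 171', ' 170', ' 164', ' 164', ' 164', ' 164', ' 165', ' 164', ' 163', ' 164', ' 164', ' 165', ' 164', ' 163', ' 170', ' 163', ' 163', ' 164', ' 162', ' 163']
166 [' 164', ' 163', ' 163', ' 172', ' 169', ' 164', ' 163', ' 164', ' 165', ' 165', ' 164', ' 164', ' 164', ' 164', ' 164', ' 165', ' 164', ' 171', ' 163', ' 165', ' 163', ' 164', ' 164']
grid in tool 7887 [-0.02954888 -0.02699987 -0.02999598] [0.03529569 0.02699477 0.00299431] [ 0.00656197  0.00033611 -0.00918542] ((2.9127960205078125, -0.009721755981445312), (64.83187103271484, 53.988502502441406), 0.12207790464162827)
```

View pics/w2c.png

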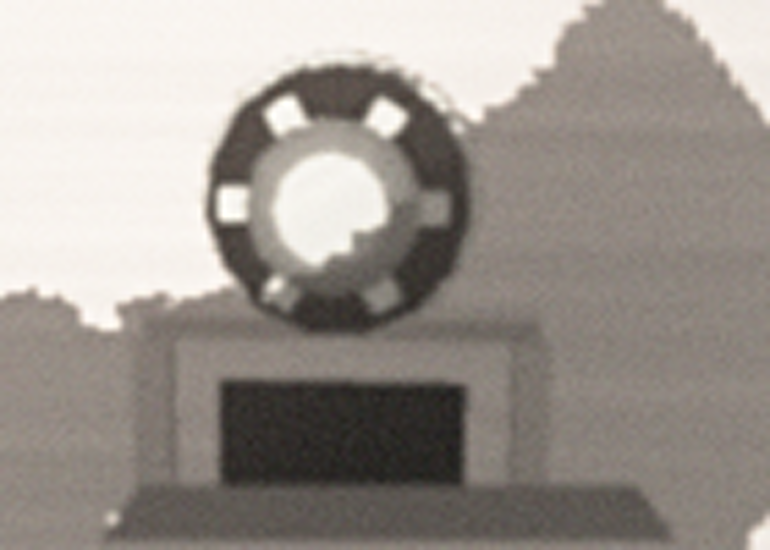

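Run:
```python
from h import *
import pickle
from scipy.optimize import least_squares
d=pickle.load(open('w2.pkl','rb'));P=d['P'];s=d['s']
V=P[70:200,190:330].reshape(-1,3);V=V[np.isfinite(V).all(-1)]
c=np.array([.552,.202]); 
q=V[(V[:,2]>.1672)&(V[:,2]<.176)][:,:2]-c
# lip points in tool-yaw frame
for yaw in [-.243]:
    e=np.array([[np.cos(yaw),np.sin(yaw)],[-np.sin(yaw),np.cos(yaw)]])
    u=q@e.T
    k=(u[:,0]<-.015)&(u[:,0]>-.105)&(abs(u[:,1])<.05); u=u[k]
    print(len(u),u.min(0),u.max(0))
    L=u[(u[:,1]>.02)&(u[:,0]<-.028)];Rr=u[(u[:,1]<-.02)&(u[:,0]<-.028)];F=u[(abs(u[:,1])<.024)&(u[:,0]>-.03)]
    for n,S,a in (('L',L,0),('R',Rr,0),('F',F,1)):
        f=np.polyfit(S[:,a],S[:,1-a],1); res=S[:,1-a]-np.polyval(f,S[:,a]); print(n,len(S),f,S.min(0),S.max(0),res.std())
# splines
q=V[(V[:,2]>.2155)&(V[:,2]<.222)]; 
q=q[:,:2]; ce=np.array([.552,.202])
def fun(p):
    v=q-p[:2]; r=np.hypot(*v.T); k=(r>.0115)&(r<.017)
    return k,np.arctan2(v[:,1],v[:,0])[k]
for ce in ([.552,.202],[.5515,.2018],[.5522,.2015]):
    k,a=fun(ce); m=np.exp(6j*a).mean(); print(ce,k.sum(),'spline ang mod60 world',np.angle(m)/6,abs(m))
v=q-np.array([.552,.202]);k=np.hypot(*v.T)>.0115
print(np.sort(np.degrees(np.arctan2(v[k,1],v[k,0]))).round()[::6])
print(cv2.minEnclosingCircle((q[k]*1000).astype(np.float32)))
sl=V[(abs(V[:,2]-.198)<.003)][:,:2]; print('seal',len(sl),cv2.minEnclosingCircle((sl*1000).astype(np.float32)))
```

```text
783 [-0.0763077  -0.03437156] [-0.01748118  0.03506509]
L 160 [0.02041356 0.03229518] [-0.0482643   0.02851308] [-0.02826709  0.03506509] 0.0018011964223378753
R 212 [-0.00335006 -0.03127502] [-0.0763077  -0.03437156] [-0.02814748 -0.02827411] 0.001704062980056919
F 208 [ 0.01224867 -0.02100376] [-0.02409271 -0.02345921] [-0.01748118  0.02366583] 0.0017569480115227271
[0.552, 0.202] 182 spline ang mod60 world 0.25033275467886373 0.8417397045616232
[0.5515, 0.2018] 183 spline ang mod60 world 0.2522051058959625 0.845432429970524
[0.5522, 0.2015] 174 spline ang mod60 world 0.2524307197733307 0.8459003994599221
[-174. -171. -167. -163. -159. -115. -111. -107. -104. -101.  -97.  -53.
  -50.  -46.  -42.  -39.    6.   10.   13.   17.   21.   66.   70.   73.
   76.   81.  128.  132.  136.  139.  143.]
((551.7536010742188, 201.88723754882812), 15.295600891113281)
seal 874 ((551.8091430664062, 201.9282684326172), 19.52018928527832)
```

Call:
{"method": "drive_tool", "body": {
  "increments": [
    [1, [0.27, -0.73, 0], [0, 0, 0]],
    [1, [0, 0, 4], [0, 0, 0]],
    [1, [0, 0, 4], [0, 0, 0]],
    [1, [0, 0, 0.8], [0, 0, 0]],
    [1, [0, 0, 0], [0, 0, 0]],
    [1, [0, 0, 0], [0, 0, 0]]
  ]
}}

```text
clock: 6.78
tool_pos: [0.4962, 0.2132, 0.1963]
tcp_rot: [-3.14, -0.002, -0.25]
force: [0.5, 0.2, -1.3]
width: 0.0538
```

```bash
python3 m.py w3
```

```text
6.775 [0.49617505 0.21317918 0.19627391] [-3.14001964e+00 -2.19293681e-03 -2.49818062e-01] [ 0.51139768  0.15578649 -1.26276466] 0.053833290424744364
```

View pics/w3.png

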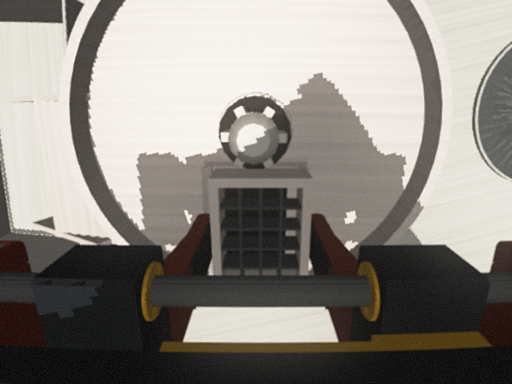

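```bash
cat > rel.py <<'E'
from h import *
import pickle,sys
d=pickle.load(open(sys.argv[1]+'.pkl','rb'));P=d['P'];s=d['s']
V=P[:215].reshape(-1,3);V=V[np.isfinite(V).all(-1)]
Rt=rot(s['tcp_rot'])
sp=V[(V[:,2]>.194)&(V[:,2]<.202)&(np.hypot(V[:,0]-.552,V[:,1]-.202)<.03)][:,:2]
print('seal',len(sp),cv2.minEnclosingCircle((sp*1000).astype(np.float32)))
def circ(p):
    A=np.c_[2*p,np.ones(len(p))]; t=np.linalg.lstsq(A,(p**2).sum(1),rcond=None)[0]
    return t[:2],np.sqrt(t[2]+t[:2]@t[:2])
r=np.hypot(V[:,0]-.552,V[:,1]-.202)
k=(abs(V[:,2]-.1845)<.004)&(r>.1)&(r<.12);print('rim',k.sum(),circ(V[k][:,:2]))
L=(V-s['tool_pos'])@Rt
z=V[:,2]
lip=L[(z>.168)&(z<.176)&(abs(L[:,0])<.06)&(abs(L[:,1])<.05)]
print('lip tool',len(lip),lip.min(0),lip.max(0))
for sx in range(-20,60,10):
    k=(lip[:,0]*1000>sx)&(lip[:,0]*1000<=sx+10); 
    if k.any(): a=lip[k];print(sx,k.sum(),a[:,1].min(),a[:,1].max(), a[:,0].max())
E
python3 rel.py w3; python3 rel.py w2
```

```text
seal 1847 ((546.003173828125, 203.48251342773438), 25.50552749633789)
rim 5971 (array([0.55193248, 0.20214406]), np.float64(0.11032630547601485))
lip tool 892 [ 0.00164182 -0.03807406  0.02242999] [0.0391581  0.03168188 0.02838595]
0 77 -0.03807405932436677 -0.03354160729852098 0.009776119364992782
10 92 -0.0379079032326347 -0.03359028870728976 0.01997301404095123
20 112 -0.037794550557162396 0.03104767011400337 0.029999279472708994
30 611 -0.03777049109127813 0.03168188301403492 0.039158103488097715
seal 876 ((551.8091430664062, 201.9282684326172), 19.52018928527832)
rim 4127 (array([0.55181532, 0.20205995]), np.float64(0.11058299136309865))
lip tool 788 [-0.03042814 -0.04230942  0.10626138] [0.04543719 0.02712854 0.11287566]
-20 19 0.02159572671408789 0.026457654778579715 -0.010108229006042043
-10 41 0.02153884417731567 0.026325911579172478 -0.0035713590662326995
10 76 -0.041714000138307984 0.0266845052141611 0.01994409741596186
20 151 -0.042309421684837006 0.026570646729654725 0.029988941219537425
30 208 -0.04203599529354781 0.027128541574059133 0.03994427832292595
40 268 -0.03973431391118062 0.02515793714463866 0.04543718916173152
```

Call:
{"method": "drive_tool", "body": {
  "increments": [
    [1, [-0.35, -0.31, 0], [0, 0, 0]],
    [1, [0, 0, 0.6], [0, 0, 0]],
    [1, [0, 0, 0.4], [0, 0, 0]],
    [1, [0, 0, 0.4], [0, 0, 0]],
    [1, [0, 0, 0.3], [0, 0, 0]],
    [1, [0, 0, 0.2], [0, 0, 0]],
    [1, [0, 0, 0], [0, 0, 0]]
  ]
}}

```text
clock: 7.7
tool_pos: [0.4927, 0.2172, 0.1779]
tcp_rot: [-3.141, -0.001, -0.249]
force: [-7.1, -3.2, 22.4]
width: 0.0537
```

```bash
python3 m.py w4
```

```text
7.7 [0.49268539 0.21721291 0.17793482] [-3.14094550e+00 -8.38522231e-04 -2.49140611e-01] [-7.0902544  -3.18426041 22.38112455] 0.053688082813589645
```

View pics/w4.png

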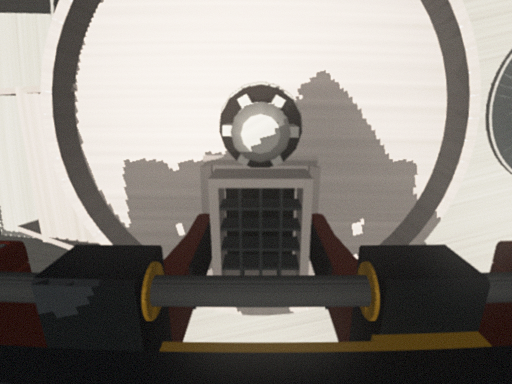

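Call:
{"method": "drive_tool", "body": {
  "increments": [
    [1, [0, 0, -0.1], [0, 0, 0]],
    [0, [0, 0, 0], [0, 0, 0]],
    [0, [0, 0, 0], [0, 0, 0]],
    [0, [0, 0, 0], [0, 0, 0]],
    [0, [0, 0, -4], [0, 0, 0]],
    [0, [0, 0, -6], [0, 0, 0]],
    [0, [0, 0, -4], [0, 0, 0]],
    [0, [0, 0, 0], [0, 0, 0]],
    [0, [0, 0, 0], [0, 0, 0]]
  ]
}}

```text
clock: 8.88
tool_pos: [0.4918, 0.2168, 0.3158]
tcp_rot: [3.141, 0.001, -0.249]
force: [0.3, -0.2, -0.5]
width: 0.0875
```

```bash
python3 m.py w5
python3 - <<'E'
from h import *
import pickle
d=pickle.load(open('w5.pkl','rb'));P=d['P'];s=d['s']
a=cv2.resize(d['img'][60:230,180:340],None,fx=3.5,fy=3.5,interpolation=cv2.INTER_CUBIC);cv2.imwrite('pics/w5c.png',a[...,::-1])
V=P[:235].reshape(-1,3);V=V[np.isfinite(V).all(-1)]
g=V[(abs(V[:,0]-.494)<.045)&(abs(V[:,1]-.217)<.045)]
for lo,hi in ((.180,.196),):
    k=(g[:,2]>lo)&(g[:,2]<hi);t=g[k]
    print(k.sum(),cv2.minAreaRect((t[:,:2]*1000).astype(np.float32)),np.median(t[:,2]))
    A=np.c_[t[:,:2],np.ones(len(t))]
    f=t[t[:,2]>.187]; A=np.c_[f[:,:2]-f[:,:2].mean(0),np.ones(len(f))]; print('tilt',np.linalg.lstsq(A,f[:,2],rcond=None)[0])
v=V[(V[:,2]>.2155)&(V[:,2]<.222)][:,:2]
r=np.hypot(V[:,0]-.552,V[:,1]-.202);k=(abs(V[:,2]-.198)<.0025)&(r<.03);print('seal',cv2.minEnclosingCircle((V[k][:,:2]*1000).astype(np.float32)))
v=v-[.552,.202];rr=np.hypot(*v.T);v=v[(rr>.0115)&(rr<.018)];m=np.exp(6j*np.arctan2(v[:,1],v[:,0])).mean();print('spline',len(v),np.angle(m)/6,abs(m))
k=(abs(V[:,2]-.1845)<.004)&(r>.1)&(r<.12);p=V[k][:,:2];A=np.c_[2*p,np.ones(len(p))];t=np.linalg.lstsq(A,(p**2).sum(1),rcond=None)[0];print('rim',t[:2])
E
```

```text
8.875 [0.49178309 0.21678186 0.31575446] [ 3.14082273e+00  1.06764695e-03 -2.49207595e-01] [ 0.34975773 -0.16525895 -0.4699167 ] 0.08751924743996452
2312 ((494.57354736328125, 220.36265563964844), (62.157814025878906, 103.72589874267578), 74.94108581542969) 0.18848648284918
tilt [ 0.00115383 -0.00256091  0.18907427]
seal ((551.7070922851562, 201.96823120117188), 19.503875732421875)
spline 132 0.25009417906396353 0.8497072559812117
rim [0.55170662 0.20208916]
```

View pics/w5c.png

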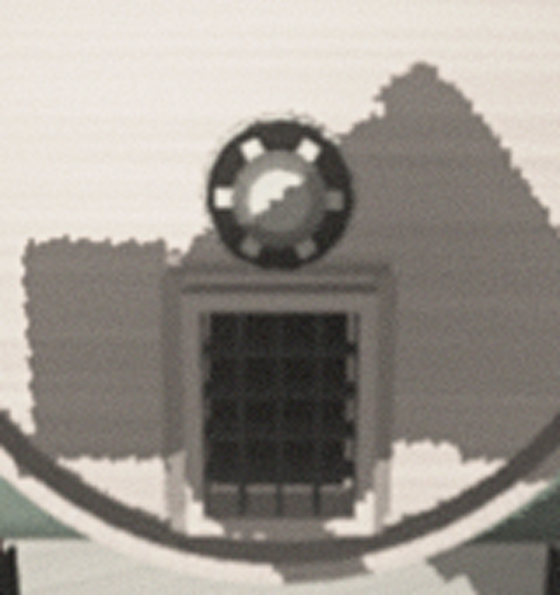

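Call:
{"method": "drive_tool", "body": {
  "increments": [
    [0, [1.3, 5.9, 0], [0, 0, 0]],
    [0, [1.3, 5.9, 0], [0, 0, 0]],
    [0, [1.3, 5.9, 0], [0, 0, 0]],
    [0, [1.3, 5.9, 0], [0, 0, 0]],
    [0, [1.3, 5.9, 0], [0, 0, 0]],
    [0, [1.3, 5.8, 0], [0, 0, 0]],
    [0, [0, 0, 5], [0, 0, 0]],
    [0, [0, 0, 5], [0, 0, 0]],
    [0, [0, 0, 0], [0, 0, 0]],
    [0, [0, 0, 0], [0, 0, 0]]
  ]
}}

```text
clock: 10.18
tool_pos: [0.4814, -0.1443, 0.2173]
tcp_rot: [-3.142, 0.0, -0.249]
force: [0.1, 0.4, 0.8]
width: 0.0883
```

```bash
python3 m.py w6
python3 - <<'E'
from h import *
import pickle
d=pickle.load(open('w6.pkl','rb'));P=d['P'];s=d['s'];print(s['q'])
V=P[:250].reshape(-1,3);V=V[np.isfinite(V).all(-1)]
r=np.hypot(V[:,0]-.481,V[:,1]+.145)
h=V[(r<.04)&(V[:,2]>.044)&(V[:,2]<.052)];print('hub',len(h),cv2.minAreaRect((h[:,:2]*1000).astype(np.float32)),np.median(h[:,2]))
p=V[(r<.11)&(V[:,2]>.003)&(V[:,2]<.02)];print('plate',len(p),cv2.minEnclosingCircle((p[:,:2]*1000).astype(np.float32)))
b=V[(r<.1)&(r>.027)&(V[:,2]>.006)&(V[:,2]<.012)]
print('table',np.median(V[(r>.11)&(V[:,2]<.01),2]),'plate z',np.median(p[:,2]))
E
```

```text
10.175 [ 0.48136319 -0.1443323   0.21730247] [-3.14157250e+00  8.54951467e-05 -2.48902425e-01] [0.08423517 0.38588443 0.84322407] 0.08828886819098976
[-3.15001717e-01  2.50627439e-01  1.90126529e+00  1.72957233e-05
  9.89786568e-01  1.50468754e+00]
hub 1329 ((480.64453125, -142.4228057861328), (39.92974090576172, 44.3056526184082), 73.14437103271484) 0.04665191430668625
plate 6103 ((480.6062927246094, -142.46786499023438), 95.69637298583984)
table -0.0013341827819316476 plate z 0.0036283867636207057
```

View pics/w6.png

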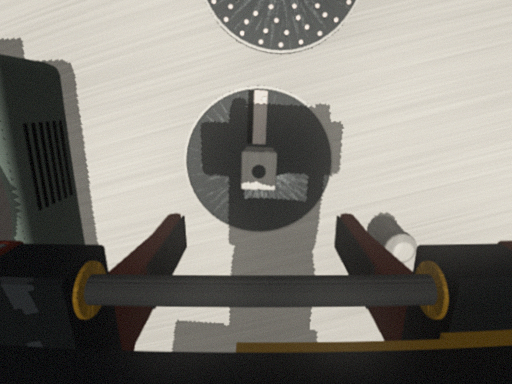

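Call:
{"method": "drive_tool", "body": {
  "increments": [
    [0, [-0.12, -0.16, 5.3], [0, 0, 0.045]],
    [0, [0, 0, 5.3], [0, 0, 0]],
    [0, [0, 0, 5.3], [0, 0, 0]],
    [0, [0, 0, 4.4], [0, 0, 0]],
    [0, [0, 0, 0.7], [0, 0, 0]],
    [0, [0, 0, 0], [0, 0, 0]],
    [0, [0, 0, 0], [0, 0, 0]]
  ],
  "newtons": 60
}}

```text
clock: 11.1
tool_pos: [0.4819, -0.143, 0.0088]
tcp_rot: [3.142, -0.004, -0.294]
force: [-0.2, 0.4, 0.2]
width: 0.0877
```

Call:
{"method": "drive_tool", "body": {
  "increments": [
    [0, [-0.1, 0, 0.2], [0, 0, 0]],
    [0, [0, 0, 0], [0, 0, 0]],
    [1, [0, 0, 0], [0, 0, 0]],
    [1, [0, 0, 0], [0, 0, 0]],
    [1, [0, 0, 0], [0, 0, 0]],
    [1, [0, 0, 0], [0, 0, 0]],
    [1, [0, 0, 0], [0, 0, 0]],
    [1, [0, 0, 0], [0, 0, 0]]
  ],
  "newtons": 60
}}

```text
clock: 12.1
tool_pos: [0.4791, -0.1422, 0.0046]
tcp_rot: [-3.142, 0.0, -0.294]
force: [0.4, 0.7, -1.0]
width: 0.04
```

Call:
{"method": "drive_tool", "body": {
  "increments": [
    [1, [0, 0, -3], [0, 0, 0]],
    [1, [0, 0, -5.1], [0, 0, -0.09]],
    [1, [0, 0, -5.1], [0, 0, -0.091]],
    [1, [0, 0, -5.1], [0, 0, -0.091]],
    [1, [0, 0, -5.1], [0, 0, -0.091]],
    [1, [0, 0, -5.1], [0, 0, -0.091]],
    [1, [0, 0, 0], [0, 0, -0.09]],
    [1, [0, 0, 0], [0, 0, 0]]
  ]
}}

```text
clock: 13.1
tool_pos: [0.4786, -0.142, 0.2895]
tcp_rot: [-3.141, 0.0, 0.249]
force: [-1.0, 0.5, -3.0]
width: 0.0399
```

Call:
{"method": "drive_tool", "body": {
  "increments": [
    [1, [1.3, -2.6, 0], [0, 0, 0]],
    [1, [2.6, -5.3, 0], [0, 0, 0]],
    [1, [2.6, -5.3, 0], [0, 0, 0]],
    [1, [2.6, -5.3, 0], [0, 0, 0]],
    [1, [2.6, -5.3, 0], [0, 0, 0]],
    [1, [2.4, -5.1, 0], [0, 0, 0]],
    [1, [1.3, -2.6, 0], [0, 0, 0]],
    [1, [0, 0, 0], [0, 0, 0]],
    [1, [0, 0, 0], [0, 0, 0]],
    [1, [0, 0, 0], [0, 0, 0]]
  ]
}}

```text
clock: 14.35
tool_pos: [0.5501, 0.1999, 0.2892]
tcp_rot: [3.141, 0.001, 0.248]
force: [0.5, -0.9, -2.8]
width: 0.0401
```

```bash
python3 m.py w7
python3 - <<'E'
from h import *
import pickle
d=grab('side');save(d,'s7.png')
d=pickle.load(open('w7.pkl','rb'));P=d['P'];s=d['s'];print(s['q'],s['wrist_torque'])
V=P.reshape(-1,3);V=V[np.isfinite(V).all(-1)]
L=(V-s['tool_pos'])@rot(s['tcp_rot'])
h=L[(L[:,2]<-.036)&(L[:,2]>-.052)&(abs(L[:,0])<.04)&(abs(L[:,1])<.022)]
print('hub top',len(h),h.min(0),h.max(0))
k=(L[:,2]>-.012)&(L[:,2]<.015)&(np.hypot(L[:,0],L[:,1])<.12);p=L[k]
print('plate',len(p),p.min(0),p.max(0),np.median(p[:,2]))
A=np.c_[p[:,:2],np.ones(len(p))];print(np.linalg.lstsq(A,p[:,2],rcond=None)[0])
# rim edge fit
rr=[];
for a in np.arange(-.9,.95,.1):
    an=np.arctan2(p[:,1],p[:,0]);q=p[abs(an-a)<.04]
    if len(q)>5: rr.append(q[np.argmax(np.hypot(q[:,0],q[:,1]))][:2])
rr=np.array(rr);
A=np.c_[2*rr,np.ones(len(rr))];t=np.linalg.lstsq(A,(rr**2).sum(1),rcond=None)[0];print('disc centre in tool',t[:2],np.sqrt(t[2]+t[:2]@t[:2]))
E
```

```text
14.35 [0.55013125 0.19990603 0.28923983] [3.14130963e+00 1.13021446e-03 2.48054983e-01] [ 0.45647598 -0.86635089 -2.79569229] 0.04013373299291314
[ 3.28312873e-01  2.95878072e-01  1.65567005e+00 -2.06176670e-04
  1.19119381e+00  1.65113057e+00] [-0.00685946  0.03463533  0.02612433]
hub top 5522 [-0.00289662 -0.02199109 -0.05199948] [ 0.02420549  0.02198441 -0.03601266]
plate 50954 [-0.08113975 -0.09554332 -0.01199809] [0.09677836 0.09544627 0.00488306] 0.001906953931390573
[-0.0068249  -0.00109717  0.00178081]
disc centre in tool [ 0.00174953 -0.00026092] 0.09510579691886976
```

View pics/w7.png

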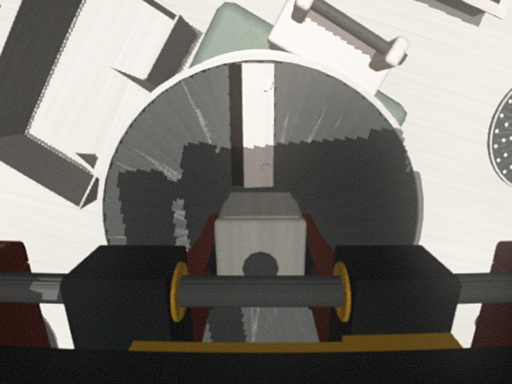

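View pics/s7.png

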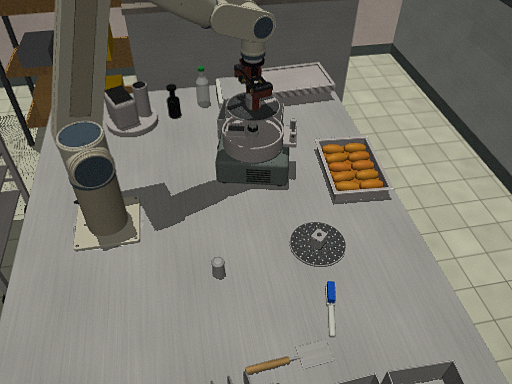

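Call:
{"method": "drive_tool", "body": {
  "increments": [
    [1, [0.03, -0.14, 2.5], [0, 0, 0]],
    [1, [0, 0, 2.0], [0, 0, 0]],
    [1, [0, 0, 0.5], [0, 0, 0]],
    [1, [0, 0, 0.4], [0, 0, 0]],
    [1, [0, 0, 0.4], [0, 0, 0]],
    [1, [0, 0, 0], [0, 0, 0]],
    [1, [0, 0, 0], [0, 0, 0]]
  ]
}}

```text
clock: 15.32
tool_pos: [0.5507, 0.2026, 0.2321]
tcp_rot: [-3.142, -0.001, 0.25]
force: [-0.6, 0.9, -2.9]
width: 0.0395
```

Call:
{"method": "drive_tool", "body": {
  "increments": [
    [1, [-0.08, 0.1, 0.3], [0, 0, 0]],
    [1, [0, 0, 0.3], [0, 0, 0]],
    [1, [0, 0, 0.3], [0, 0, 0]],
    [1, [0, 0, 0.3], [0, 0, 0]],
    [1, [0, 0, 0], [0, 0, 0]]
  ]
}}

```text
clock: 15.95
tool_pos: [0.5497, 0.2013, 0.2193]
tcp_rot: [3.142, 0.001, 0.25]
force: [-0.5, -0.2, -3.2]
width: 0.0398
```

Call:
{"method": "drive_tool", "body": {
  "increments": [
    [1, [0, 0, 0.4], [0, 0, 0]],
    [1, [0, 0, 0.4], [0, 0, 0]],
    [1, [0, 0, 0.4], [0, 0, 0]],
    [1, [0, 0, 0.3], [0, 0, 0]],
    [1, [0, 0, 0], [0, 0, 0]]
  ]
}}

```text
clock: 16.58
tool_pos: [0.5498, 0.2013, 0.2043]
tcp_rot: [3.142, 0.001, 0.25]
force: [0.1, -0.7, -3.0]
width: 0.0397
```

Call:
{"method": "drive_tool", "body": {
  "increments": [
    [1, [0, 0, 0.2], [0, 0, 0]],
    [1, [0, 0, 0.2], [0, 0, 0]],
    [1, [0, 0, 0.15], [0, 0, 0]],
    [1, [0, 0, 0], [0, 0, 0]],
    [1, [0, 0, 0], [0, 0, 0]]
  ]
}}

```text
clock: 17.2
tool_pos: [0.5502, 0.2014, 0.2001]
tcp_rot: [-3.142, -0.001, 0.25]
force: [-2.4, -0.7, 6.2]
width: 0.0396
```

Call:
{"method": "drive_tool", "body": {
  "increments": [
    [1, [0, 0, 0.15], [0, 0, 0]],
    [1, [0, 0, 0.15], [0, 0, 0]],
    [1, [0, 0, 0], [0, 0, 0]],
    [1, [0, 0, 0], [0, 0, 0]]
  ]
}}

```text
clock: 17.7
tool_pos: [0.5502, 0.2015, 0.1985]
tcp_rot: [-3.142, -0.001, 0.25]
force: [-6.6, -2.3, 17.2]
width: 0.0396
```

Call:
{"method": "drive_tool", "body": {
  "increments": [
    [1, [0, 0, 0.1], [0, 0, 0]],
    [1, [0, 0, 0], [0, 0, 0]],
    [1, [0, 0, 0], [0, 0, 0]]
  ]
}}

```text
clock: 18.08
tool_pos: [0.5503, 0.2015, 0.1985]
tcp_rot: [-3.141, -0.002, 0.25]
force: [-9.3, -3.4, 25.2]
width: 0.0398
```

```bash
python3 m.py w8
python3 - <<'E'
from h import *
import pickle
d=grab('side');save(d,'s8.png');P=cloud(d);V=P.reshape(-1,3);V=V[np.isfinite(V).all(-1)]
def circ(p): 
    A=np.c_[2*p,np.ones(len(p))];t=np.linalg.lstsq(A,(p**2).sum(1),rcond=None)[0];return t[:2]
r=np.hypot(V[:,0]-.552,V[:,1]-.202);k=(r<.094)&(r>.06)&(V[:,2]>.19)&(V[:,2]<.22);p=V[k]
print('side plate z',np.median(p[:,2]),np.linalg.lstsq(np.c_[p[:,:2]-[.552,.202],np.ones(len(p))],p[:,2],rcond=None)[0])
k=(r<.112)&(r>.106)&(abs(V[:,2]-.185)<.008);print('side rim z',np.median(V[k,2]))
d=pickle.load(open('w8.pkl','rb'));P=d['P'];s=d['s']
V=P[:230].reshape(-1,3);V=V[np.isfinite(V).all(-1)]
r=np.hypot(V[:,0]-.552,V[:,1]-.202);k=(r<.088)&(r>.06)&(V[:,2]>.185)&(V[:,2]<.22);p=V[k]
print('wrist plate',k.sum(),np.median(p[:,2]),np.linalg.lstsq(np.c_[p[:,:2]-[.552,.202],np.ones(len(p))],p[:,2],rcond=None)[0])
k=(r<.112)&(r>.108)&(abs(V[:,2]-.185)<.008);print('rim z',np.median(V[k,2]),k.sum())
k=(r<.098)&(r>.0925)&(V[:,2]>.19);print('disc rim z',np.median(V[k,2]))
k=(V[:,2]>.19)&(V[:,2]<.206)&(r<.1);print(cv2.minEnclosingCircle((V[k][:,:2]*1000).astype(np.float32)))
s=monitor.read_state();print(s['force'],s['wrist_torque'])
E
```

```text
18.075 [0.55027603 0.20147388 0.19850021] [-3.14148930e+00 -1.84245766e-03  2.49840684e-01] [-9.33694141 -3.44712225 25.17985297] 0.039837571982930246
side plate z 0.198701458417593 [0.00338569 0.00507447 0.19878209]
side rim z 0.1839371976601798
wrist plate 21774 0.19658373292488168 [0.01455463 0.00264096 0.19608525]
rim z 0.18343062056888898 5310
disc rim z 0.19841922392612704
((558.596923828125, 203.77426147460938), 95.30551147460938)
[-9.80872143 -3.98662099 23.80280394] [-0.67757533  1.76282061 -0.00619395]
```

View pics/w8.png

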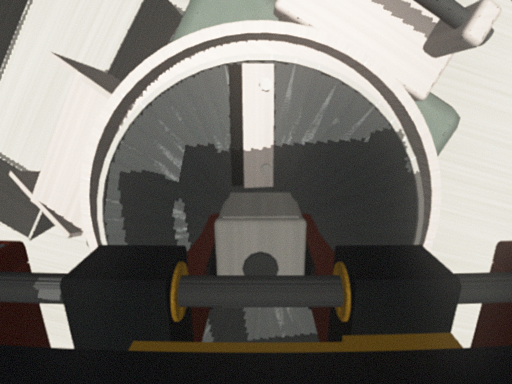

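View pics/s8.png

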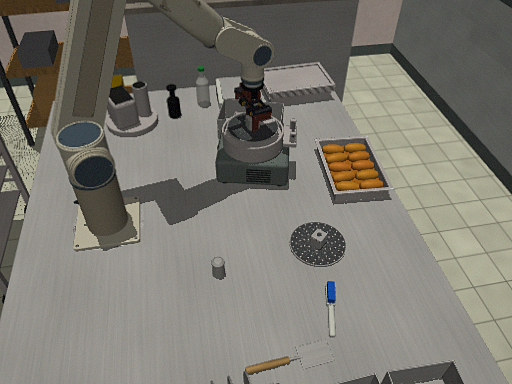

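Run:
```python
from h import *
import pickle
for f,c in (('w7',None),('w8',None)):
    d=pickle.load(open(f+'.pkl','rb'));s=d['s'];V=d['P'][:235].reshape(-1,3);V=V[np.isfinite(V).all(-1)]
    W=(V-s['tool_pos'])@rot(s['tcp_rot']);W[:,0]-=.0017
    r=np.hypot(W[:,0],W[:,1]);k=(r<.088)&(r>.035)&(abs(W[:,1])>.014)&(abs(W[:,2]-.001)<.006);p=V[k]
    for _ in range(3):
        A=np.c_[p[:,:2]-s['tool_pos'][:2],np.ones(len(p))];t=np.linalg.lstsq(A,p[:,2],rcond=None)[0];e=p[:,2]-A@t;p=p[abs(e)<2.5*e.std()]
    print(f,len(p),'slopes world',t[:2],'z rel tcp',t[2]-s['tool_pos'][2])
    if f=='w8':
        q=np.hypot(V[:,0]-.552,V[:,1]-.202);b=V[(q<.112)&(q>.108)&(abs(V[:,2]-.184)<.003)];print('rim slope',np.linalg.lstsq(np.c_[b[:,:2]-[.552,.202],np.ones(len(b))],b[:,2],rcond=None)[0])
s=monitor.read_state();print(s['clock'],s['tool_pos'],s['force'],s['width'])
```

```text
w7 28394 slopes world [-0.00036483 -0.00180634] z rel tcp -0.00207553251375725
w8 28361 slopes world [ 0.00127474 -0.001024  ] z rel tcp -0.0020270449231506726
rim slope [ 0.00253031 -0.00085088  0.18333978]
18.175 [0.55024833 0.20148637 0.19846545] [-9.80872143 -3.98662099 23.80280394] 0.039620367331160505
```

```bash
python3 -c "
from workcell import order
print(order.sign_off())"
```

```text
the job is handed in; nothing more can be done
None
```

I seated the grid in its pocket and released it. I then fitted the slicing disc on the spindle and slid it home against the seal. The job was handed in at about 18 s of the 67 s allowed, with the gripper still holding the hub at 60 N and pressing down.

**Grid:** after release, its top read 189 mm in the wrist camera, which reads about 1.5 mm low, against 191 mm expected. Its tilt was under 0.003 rad. The disc hid it afterwards, so I did not see it again at the end.

**Disc:** I turned it to 0.25 rad to match the measured spline angle, and the splines meshed without contact force. At the end:
- **Height:** the tool stood at 198.5 mm against 198.6 mm expected, and did not go lower when the push rose from 17 to 25 N.
- **Tilt and slip:** the plate was flat to about 0.002 rad and had not slipped in the fingers.
- **Force:** holding it took about 24 N vertical and 10 N sideways, both well under the limits.

**Disagreement:** the side camera put the plate about 1.8 mm higher above the rim than expected, while the wrist camera was within 0.2 mm. I trusted the wrist camera, because the tool height and the hard stop agreed with it.

I touched nothing else on the table.

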